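Set the jar's bayonet cap to its half-way vent position and hold it

ROBOT

A 6-joint arm with a two-finger parallel gripper is mounted at the origin on the work surface. World frame = base frame: x ahead of the robot, y to its left, z up, the work surface at z = 0. Lengths are in m, angles in degrees, forces in N, time in s.
With the tool pointing down it reaches from about 0.4 to 0.825 m from the base axis. Payload 7 kg.
Tool frame: the origin (TCP) lies at the centre of the arm's flange, where the gripper is bolted on; the fingertips stand 178 mm ahead of it and the grasp point (between the pads) lies ahead of it (ctrl.grip_depth is the z of the grasp point in the tool frame, in m); z points along the fingers, x is the direction in which the jaws open and shut, and the axes are right-handed (so a half turn about z gives the same grasp; the last joint's range is limited). The gripper opens to 88 mm and grips with 3 to 60 N. Pads are 19 mm wide; open, the fingers measure 130 mm over their backs; the gripper's body (78 mm by 193 mm) begins 47 mm behind the grasp point.
Start: joints at [81.423, 20.546, 0.682, 0, -70.136, -16.507], TCP at [0.286, 0.611, 0.405] pointing down, gripper open.
Joint ranges: [-176.03, 176.03], [-82.01, 121.73], [-58.28, 71.71], [-173.87, 95.51], [-174.79, -0.11], [-173.66, 173.66]. Speed limits (degrees/s): [136.94, 136.94, 172.46, 180, 180, 180].

INTERFACE

Orientations are given as [roll, pitch, yaw] about the fixed x, y, z axes, in that order (R = Rz(yaw) Ry(pitch) Rx(roll)).
In Python, from plant import ctrl gives the robot as it stands.
- The arm moves only by the tool carry_out, never from a script. Its arguments are lists of equal length, an entry for each row: "linear": the shift along the tool's x, y, z in cm, a list of three; "twist": the turn about the tool's z in degrees. In form: {"linear": [[tx, ty, tz], ...], "twist": [twist, ...]}. A call has 1 to 12 rows; each row is the pose to reach, as a shift and turn from the pose measured when the call began, along the tool's axes at that moment; what a row does not reach only later rows make up. A row lasts 1/12 s, in which the tool goes at most 41.7 mm and 7.16 degrees, less where a joint would pass 70% of its speed; a pose out of reach is approached as far as the arm can. A call with a gripper value outside its range is refused whole. "fingers" is the gripper's target within -1 to 1 (fully open at 1, half-way at 0, shut at -1), set as the call begins (left out, the last holds). The fingers move at their own pace and stop on an object; the grip force is fixed at half the most. Time passes only in rows, so rows that repeat a pose let the fingers close. It gives the time, the measured TCP pose, the force and the opening at its end, in the units of the state.
- ctrl.get_obs(): the state, without advancing time (a new reading comes with each control period).
- ctrl.snapshot(name): name is "side" or "top"; returns the picture (480x640x3 uint8, blue, green, red); there is no depth.
- ctrl.camera_params(name): a dict with "fovy" (degrees; the focal length in pixels is half the picture's height over the tangent of half this angle, whatever the lens; pixels are square), "cx", "cy" (the principal point, pixels), "dist" ([k1, k2, p1, p2, k3] as OpenCV has them; the pictures are not rectified), "eye" and "rotation" of the camera in the world. Camera axes: x right, y down, z forward; pixel columns grow to the right and rows downward; lengths in m; the calibration is good to about 2 mm. A picture is of the moment at which its call begins. camera_params takes no time and is no camera call.
- ctrl.close_job(): hands the job in, once; it reports no verdict.
The state is a dict: "clock": time; "joint_pos": joint angles; "qvel": joint speeds; "tau": joint torques, N m; "tool_pos": TCP position; "orientation": TCP orientation; "force": force on the tool from outside, world axes, zero at the start; "moment": the same for the moment, N m; "opening": finger opening in m.
Only numpy, scipy, OpenCV 4.12 (cv2) and the standard library are available. Lean on these libraries where they do the work, as an engineer would, in place of code of your own. Each camera call takes 0.05 s, during which the arm holds its last target.

TASK

Pull the drawer of the white parts box out to its stop and leave it out, take the black bayonet cap from it and lower the cap's two lugs through the two slots in the collar of the green jar until its flange sits flat on the collar. Then turn it clockwise (seen from above) half way, until its grip bar lines up with the two raised ribs on the collar, short of the lock click, so that the jar can breathe: the lock must never click. Finish while still holding the cap there in the gripper, and do not push the headshell, the brush or the protractor about.

Things in the scene. Friction and masses are not known exactly. Their poses are not given: they have to be found in the camera images.
- parts_box: White plastic parts box, 200 mm deep (its x) by 170 mm wide (its y) by 80 mm high, fixed to the surface, with one drawer. Origin: centre of its underside, on the work surface. Its front, with the drawer, faces its own -x; +z is up.
- drawer (a joint): Travel of the drawer out of the box along the box's -x, in m: 0 shut, 0.14 at the stop. It slides with about 1.5 N of friction and stays where it is left. Inside it is 144 mm wide; its floor is 12 mm above the work surface, its side walls reach 30 mm and its 8 mm thick front panel 77 mm above the work surface.
- drawer_handle (a point): Middle of the drawer's handle, 55 mm above the work surface: a round aluminium bar, 11 mm thick, 100 mm long, along the box's y, 35 mm in front of the drawer's front face (29 mm clear behind it). Moves with the drawer. A post joins it to the front near each end; the middle 70 mm are free to grip from above.
- cap: Black plastic bayonet cap, 49 mm high, about 90 g, upright (plug down) on the drawer's floor, hidden until the drawer is out; its x within 52 degrees of the box's x. Origin: centre of the plug's underside; +z up. Plug 36 mm in diameter, z 0 to 13 mm; flange 60 mm in diameter, z 13 to 19 mm; grip bar on top. Two-fold symmetric: a half turn makes no difference.
- cap_bar (a point): Centre of the cap's upright grip bar, on the cap's axis, 34 mm above its origin. The bar runs along the cap's x, in line with the lugs: 52 mm long (x), 12 mm thick (y), z 19 to 49 mm from the cap's origin.
- cap_lug (a point): Middle of the cap's +x lug, 21 mm from the cap's axis, 3 mm above its origin. The lugs are at the foot of the plug along the cap's +x and -x, each 10 mm wide (y), z 0 to 6 mm, reaching 26 mm from the axis.
- jar: Green glass jar, 84 mm in diameter, on a black rubber foot 110 mm in diameter, fixed to the surface; an aluminium collar 76 mm in diameter on its mouth. Origin: on its axis, on the work surface; +z up; its x runs along the collar's two slots. When the cap's flange sits on the collar the cap's origin is 69 mm above the jar's, with about 2 mm of play upward once turned.
- jar_collar (a point): Centre of the collar's flat top, 82 mm above the jar's origin. Round opening 41 mm in diameter with two slots along the jar's +x and -x, each 17 mm wide and reaching 30 mm from the axis: the cap's lugs go down through them, either lug in either slot. The 5 mm thick lip covers an 11 mm high track in which the lugs then turn freely, only clockwise from above.
- jar_rib (a point): Top of one of two opposite raised ribs on the collar's outer rim, 35 mm from the axis, 7 mm long, 4 mm wide, 3 mm high: they mark half way, 45 degrees clockwise (from above) from the slots, along the jar's [1,-1] and [-1,1].
- lock_pin (a joint): How far the lock pin is pushed outward, in m: 0 at rest. Cap turned about 60 degrees from the slots: a lug begins to push it, up to 2.5 mm (some 5 N); past about 98 degrees the cap is locked. Over 1 mm counts as the click. Its dark barrel, 12 mm thick, stands 11 mm out of the collar's side, 80 degrees clockwise from the jar's +x.
- headshell: Small silver headshell with black cartridge, loose, about 57 x 30 x 17 mm, on the surface. Origin: near the centre of its underside. To be left alone.
- brush: Small stylus brush with wooden handle, loose, 93 x 18 x 12 mm, long along its x. Origin: in the middle of its underside. To be left alone.
- protractor: Flat black aluminium protractor plate, loose, 150 (x) x 60 (y) x 4 mm. Origin: centre of its underside. To be left alone.

How it is judged (in metres and radians):
On the way, in this order (a step that is already met when the one before it is completed fails the run):
1. the drawer is pulled out to its stop (within 6 mm) (value of joint drawer above 0.134 m), for 0.1 s.
2. the cap is lifted out of the drawer in the gripper (height (world z) of cap above 0.045 m and contact force between the fingers and cap above 1 N), for 0.1 s.
3. the cap sits in the collar, lugs down through the slots (within 15 degrees of them) (z of cap in the frame of jar between 0.064 and 0.0735 m and horizontal distance between cap and jar below 0.006 m and angle between cap's own z axis and vertical below 0.12 rad and angle between the x axis of cap and the x axis of jar, either way round below 0.26 rad), for 0.05 s.
At the end, for the whole second after the job is handed in: Cap upright in the collar (origin under 73.5 mm above the jar's, within 6 mm of its axis), turned 45 degrees clockwise from the slots, within 12 degrees, at rest and gripped by the fingers (over 2 N); lock pin not pushed (under 1 mm), drawer still out by over 120 mm (z of cap in the frame of jar between 0.064 and 0.0735 m and horizontal distance between cap and jar below 0.006 m and angle between cap's own z axis and vertical below 0.12 rad and ((x of cap_lug in the frame of jar above 0 m and y of cap_lug in the frame of jar below 0 m) or (x of cap_lug in the frame of jar below 0 m and y of cap_lug in the frame of jar above 0 m)) and angle between the x axis of cap and the x axis of jar, either way round between 0.576 and 0.995 rad and contact force between the fingers and cap above 2 N and linear speed of cap below 0.02 m/s and angular speed of cap below 0.15 rad/s and value of joint lock_pin below 0.001 m and value of joint drawer above 0.12 m); the arm keeps its last pose, push and grip.
It fails at once if the lock clicks (pin pushed out over 1 mm) (value of joint lock_pin above 0.001 m).
It fails at once if the headshell is pushed over 30 mm (distance of headshell from where it was at the start of the episode above 0.03 m).
It fails at once if the stylus brush is pushed over 30 mm (distance of brush from where it was at the start of the episode above 0.03 m).
It fails at once if the protractor is pushed over 30 mm (distance of protractor from where it was at the start of the episode above 0.03 m).
It also fails if it takes over 64 s, if anything falls off the work surface, if the arm or the gripper's body presses on something with over 40 N, if the wrist force passes 120 N, or if a joint passes its speed limit or range.

## Working session

There is one attempt and no reset: what is moved stays moved. The work goes in short steps, Python scripts to look and compute and a tool call to move; the robot and the scene stay as the last step left them, time stands still between calls to the robot, and variables do not carry over. Pictures are saved under pics/ and viewed, and the job is handed in when it is done.

Besides the shell and the picture viewer there is one more tool, called after "Request:" by a JSON object that holds its "method" and its "body", one argument or row to a line. carry_out: Moves the arm, as the interface text tells. Its arguments: {"type":"object","properties":{"linear":{"type":"array","items":{"type":"array","items":{"type":"number"}}},"twist":{"type":"array","items":{"type":"number"}},"fingers":{"type":"number"}},"required":["linear","twist"]}

```bash
mkdir -p pics; ls; python3 - <<'E'
from plant import ctrl
import cv2
print(ctrl.get_obs(), ctrl.grip_depth)
for n in("side","top"):
    cv2.imwrite(f"pics/{n}0.png",ctrl.snapshot(n)); print(ctrl.camera_params(n))
E
```

```text
pics
{'clock': 0.0, 'joint_pos': array([ 8.14228232e+01,  2.05896266e+01,  6.31388916e-01, -1.94357144e-02,
       -7.01386873e+01, -1.65073233e+01]), 'qvel': array([-0.07980605, -0.08263428,  0.00978289, -0.0182293 ,  0.05531362,
       -0.02425919]), 'tau': array([-1.51809985e-03, -5.82716274e+01,  2.93045425e+01,  6.99707955e+00,
        6.85101666e-03, -1.68971201e-04]), 'tool_pos': array([0.28608074, 0.61113096, 0.40372691]), 'orientation': array([-1.79989975e+02, -9.81218395e-02, -1.15091127e+02]), 'force': array([-0.65619328,  0.16924625, -0.48600824]), 'moment': array([ 0.03483777,  0.01844931, -0.04949307]), 'opening': 0.08720185899079294} 0.1593
{'fovy': 53.49322064682816, 'cx': 321.4540169461763, 'cy': 236.286870571725, 'dist': array([-0.08585112,  0.        ,  0.        ,  0.        ,  0.        ]), 'eye': array([ 0.29892034, -0.65424472,  0.95681104]), 'rotation': array([-1.37193042e+02,  1.37048606e-01, -1.99155565e+01])}
{'fovy': 42.31288196333768, 'cx': 317.4107040064795, 'cy': 240.01082754642078, 'dist': array([0.02307874, 0.        , 0.        , 0.        , 0.        ]), 'eye': array([0.33123093, 0.09444574, 1.27023956]), 'rotation': array([-167.92471507,   -0.26947237,  -82.82589595])}
```

View pics/side0.png

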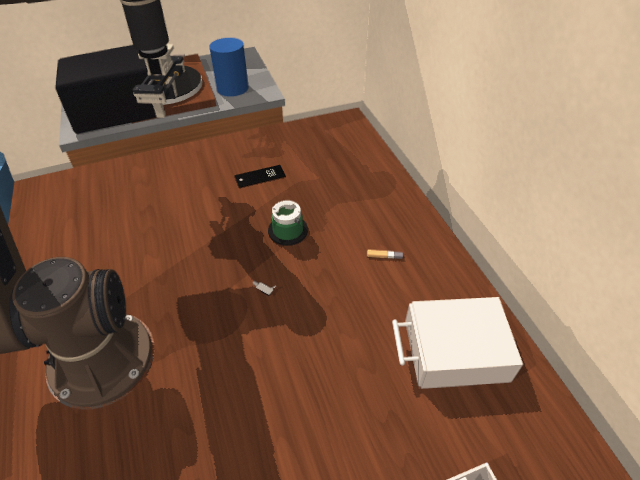

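View pics/top0.png

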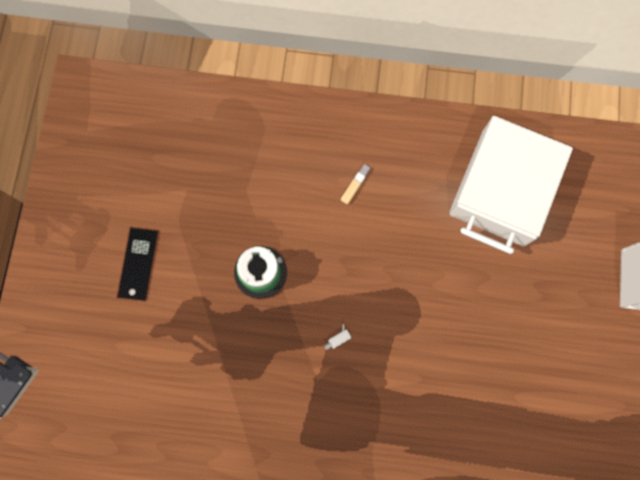

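The top view shows the jar near (260,270), its slots near-vertical in the image with the lock pin at about (280,260). The box is at (515,180), its handle runs from (464,233) to (512,249), and the brush is at (355,185). Next I'll zoom in and calibrate.

```bash
cat > h.py <<'E'
import numpy as np, cv2
from scipy.spatial.transform import Rotation as Ro
from plant import ctrl
def cam(n):
    p=ctrl.camera_params(n); f=240/np.tan(np.radians(p['fovy']/2))
    K=np.array([[f,0,p['cx']],[0,f,p['cy']],[0,0,1]])
    return K,np.array(p['dist']),np.array(p['eye']),Ro.from_euler('xyz',p['rotation'],degrees=True).as_matrix()
def px2w(n,uv,z):
    K,d,e,R=cam(n); q=cv2.undistortPoints(np.array(uv,float).reshape(-1,1,2),K,d)[:,0]
    r=np.c_[q,np.ones(len(q))]@R.T
    return e+r*((z-e[2])/r[:,2])[:,None]
def w2px(n,P):
    K,d,e,R=cam(n); P=(np.atleast_2d(P)-e)@R
    return cv2.projectPoints(P,np.zeros(3),np.zeros(3),K,d)[0][:,0]
def crop(img,u0,v0,u1,v1,s,name):
    cv2.imwrite(f"pics/{name}.png",cv2.resize(img[v0:v1,u0:u1],None,fx=s,fy=s,interpolation=cv2.INTER_CUBIC))
E
python3 - <<'E'
from h import *
print(w2px('top',[[0,0,0],[.5,0,0],[.5,-.3,0]]),w2px('side',[[0,0,0],[.5,0,0]]))
print(px2w('top',[[260,270]],.082),px2w('side',[[286,210]],.082))
t=cv2.imread('pics/top0.png');s=cv2.imread('pics/side0.png')
crop(t,225,235,295,305,8,'jt');crop(t,440,105,590,265,5,'bt')
crop(s,256,190,316,250,10,'js');crop(s,380,285,530,395,5,'bs')
E
```

```text
[[342.11178164 558.95220523]
 [370.34417597 295.29083963]
 [516.61955084 313.80229218]] [[100.07091536 357.40098073]
 [308.60720082 296.90387295]]
[[0.51116657 0.22360349 0.082     ]] [[0.51722165 0.22937791 0.082     ]]
```

View pics/jt.png

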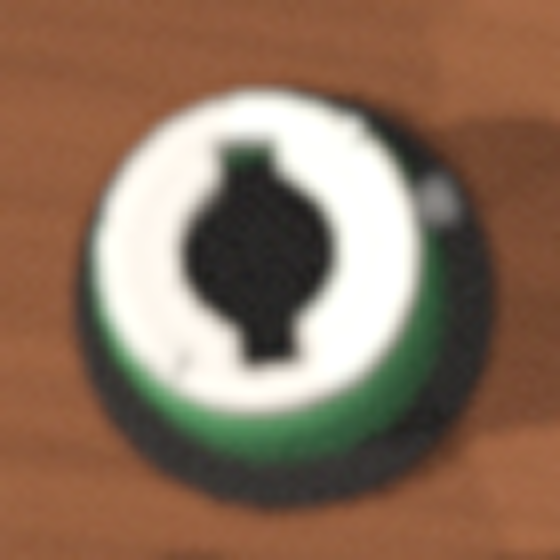

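View pics/bt.png

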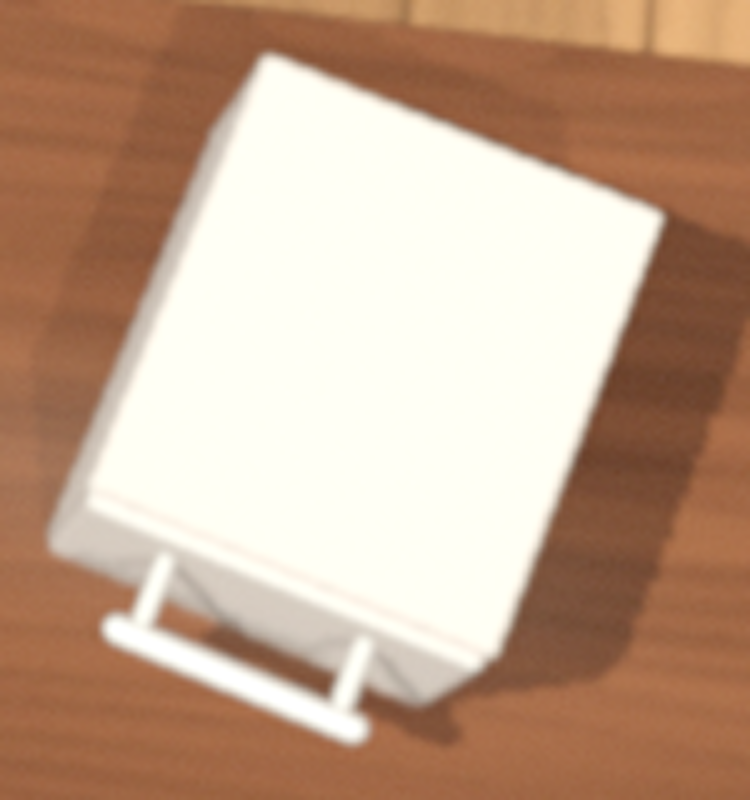

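View pics/js.png

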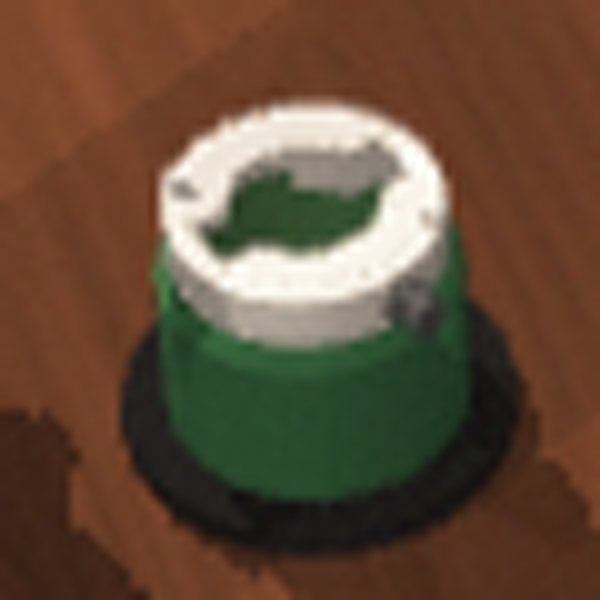

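View pics/bs.png

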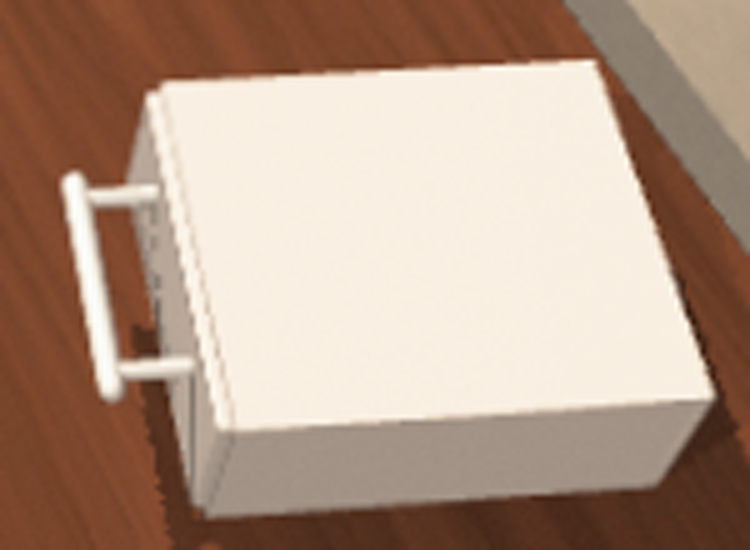

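```bash
cat >> h.py <<'E'
def c2p(pts,u0,v0,s): return np.array([[u0+(x+.5)/s-.5,v0+(y+.5)/s-.5] for x,y in pts])
from scipy.optimize import least_squares
def fitpose(obs):  # obs: list of (cam, model pts (n,3), px)
    def pose(q): return Ro.from_euler('z',q[2]).as_matrix(),np.array([q[0],q[1],0])
    def res(q):
        R,t=pose(q); return np.concatenate([(w2px(c,m@R.T+t)-p).ravel() for c,m,p in obs])
    best=None
    for y0 in (-1.5,-.5,.5,0,1.5,2.5):
        r=least_squares(res,[.55,0,y0])
        if best is None or r.cost<best.cost: best=r
    return best.x[:2],np.degrees(best.x[2]),np.sqrt(2*best.cost/len(best.fun))
E
python3 - <<'E'
from h import *
# jar: hole left/right extremes handled by centre; slot end midpoints and opposite
jt=c2p([(247,143),(270,362),(440,198)],225,235,8); z=.082
w=px2w('top',jt[:2],z); print('jar top',w, w.mean(0), np.degrees(np.arctan2(*(w[0]-w[1])[[1,0]])))
# rim fit from white collar
js=c2p([(397,163),(213,242)],256,190,10); w=px2w('side',js,z); print('jar side',w,w.mean(0),np.degrees(np.arctan2(*(w[0]-w[1])[[1,0]])))
# collar top ellipse
a=c2p([(92,251),(425,251),(258,88),(258,415)],225,235,8); w=px2w('top',a,z);print(w)
a=c2p([(160,200),(448,205),(310,102),(300,303)],256,190,10); w=px2w('side',a,z);print(w)
# box: body top is x -? corners at z=.08
M=np.array([[.1,.085,.08],[.1,-.085,.08]]); H=np.array([[-.135,.05,.055],[-.135,-.05,.055]])
bt=c2p([(265,52),(665,214),(108,627),(363,735)],440,105,5)
bs=c2p([(597,60),(715,397),(72,178),(112,393)],380,285,5)
for hx in(.1,.108):
  H[:,0]=-(hx+.035)
  MM=np.vstack([M,H]); MM[2:,1]*=.96
  print(fitpose([('top',MM,bt)]),fitpose([('side',MM,bs)]),fitpose([('top',MM,bt),('side',MM,bs)]))
print('handle',px2w('top',bt[2:],.055),px2w('side',bs[2:],.055))
print('top corners',px2w('top',bt[:2],.08),px2w('side',bs[:2],.08))
E
```

```text
jar top [[0.54434996 0.23741927 0.082     ]
 [0.49177534 0.22406628 0.082     ]] [0.51806265 0.23074277 0.082     ] 14.250752693589446
jar side [[0.54503412 0.23611535 0.082     ]
 [0.49052643 0.22410881 0.082     ]] [0.51778028 0.23011208 0.082     ] 12.422301325711114
[[0.51324268 0.27078466 0.082     ]
 [0.52337051 0.19071738 0.082     ]
 [0.55822537 0.23674884 0.082     ]
 [0.47867137 0.2250652  0.082     ]]
[[0.4817748  0.24419121 0.082     ]
 [0.55278199 0.21616001 0.082     ]
 [0.53024944 0.26695364 0.082     ]
 [0.50539989 0.19468137 0.082     ]]
(array([ 0.76427753, -0.25506994]), np.float64(-16.680525583771413), np.float64(2.1987470679370875)) (array([ 0.76391883, -0.25491432]), np.float64(-17.079913208641), np.float64(1.6302603198688765)) (array([ 0.76410207, -0.25498505]), np.float64(-16.84870895684206), np.float64(1.9429935671662808))
(array([ 0.76830591, -0.2562522 ]), np.float64(-16.70155990004731), np.float64(1.6533718284746857)) (array([ 0.76805652, -0.25572166]), np.float64(-16.822163488891952), np.float64(1.042930143952568)) (array([ 0.76815746, -0.25600504]), np.float64(-16.750626696332542), np.float64(1.3870317964255305))
handle [[ 0.64670502 -0.16299628  0.055     ]
 [ 0.6153425  -0.2671188   0.055     ]] [[ 0.64643415 -0.16303881  0.055     ]
 [ 0.61630946 -0.26461355  0.055     ]]
top corners [[ 0.88952235 -0.2025745   0.08      ]
 [ 0.83957808 -0.36739863  0.08      ]] [[ 0.88885274 -0.20375161  0.08      ]
 [ 0.83874401 -0.36561175  0.08      ]]
```

```bash
cat >> h.py <<'E'
def go(xyz,yaw):
    o=ctrl.get_obs(); R=Ro.from_euler('xyz',o['orientation'],degrees=True)
    d=R.inv().apply(np.array(xyz)-o['tool_pos'])*100
    T=Ro.from_euler('xyz',[180,0,yaw],degrees=True); rv=(R.inv()*T).as_rotvec(degrees=True)
    print('t',o['clock'],'lin',d.round(2),'twist',rv.round(2),'F',o['force'].round(1),'yaw',o['orientation'].round(2),'pos',o['tool_pos'].round(4),'op',round(o['opening'],4),'j',o['joint_pos'].round(0))
E
python3 - <<'E'
from h import *
go([.468,.197,.40],-115+-85)
go([.650,-.220,.40],73.25)
E
```

```text
t 0.1 lin [ 29.79 -34.04   0.43] twist [-7.000e-02 -6.000e-02  8.491e+01] F [-0.4 -0.   0. ] yaw [-1.7999e+02 -8.0000e-02 -1.1509e+02] pos [0.2861 0.6112 0.4038] op 0.0876 j [ 81.  21.   1.  -0. -70. -17.]
t 0.1 lin [ 59.84 -68.2    0.48] twist [-1.3000e-01  0.0000e+00  1.7166e+02] F [-0.4 -0.   0. ] yaw [-1.7999e+02 -8.0000e-02 -1.1509e+02] pos [0.2861 0.6112 0.4038] op 0.0876 j [ 81.  21.   1.  -0. -70. -17.]
```

Request:
{"method": "carry_out", "body": {
  "linear": [
    [2.5, -2.8, 0],
    [5, -5.7, 0],
    [7.5, -8.5, 0],
    [10, -11.4, 0],
    [12.5, -14.2, 0],
    [15, -17, 0],
    [17.5, -19.9, 0],
    [20, -22.7, 0],
    [22.5, -25.6, 0],
    [25, -28.4, 0],
    [27.5, -31.3, 0],
    [30, -34, 0]
  ],
  "twist": [7, 14, 21, 28, 35, 42, 49, 56, 63, 70, 77, 84],
  "fingers": -1
}}

```text
clock: 1.1
tool_pos: [0.4671, 0.1934, 0.4043]
orientation: [-179.9, -0.0, 160.6]
force: [0.5, 0.2, 0.3]
opening: 0.0133
```

```bash
python3 - <<'E'
from h import *
go([.650,-.220,.40],73.25)
E
```

```text
t 1.1 lin [-31.   -32.9    0.48] twist [-7.000e-02  6.000e-02  8.732e+01] F [0.5 0.2 0.3] yaw [-179.91   -0.    160.57] pos [0.4671 0.1934 0.4043] op 0.0133 j [ 45.   4. -20.   0. -65. -64.]
```

Request:
{"method": "carry_out", "body": {
  "linear": [
    [-2.6, -2.7, 0],
    [-5.2, -5.5, 0],
    [-7.8, -8.2, 0],
    [-10.3, -11, 0],
    [-12.9, -13.7, 0],
    [-15.5, -16.5, 0],
    [-18.1, -19.2, 0],
    [-20.7, -21.9, 0],
    [-23.3, -24.7, 0],
    [-25.8, -27.4, 0],
    [-28.4, -30.2, 0],
    [-31, -32.9, 0.5]
  ],
  "twist": [7, 14, 21, 28, 35, 42, 49, 56, 63, 70, 77, 84]
}}

```text
clock: 2.1
tool_pos: [0.6505, -0.222, 0.4003]
orientation: [180.0, 0.1, 76.2]
force: [1.5, 0.6, 0.1]
opening: 0.0005
```

```bash
python3 - <<'E'
from h import *
go([.650,-.220,.30],73.25)
for n in("side","top"): cv2.imwrite(f"pics/{n}1.png",ctrl.snapshot(n))
E
```

```text
t 2.1 lin [ 0.2  -0.1  10.03] twist [0.04 0.09 2.98] F [1.5 0.6 0.1] yaw [1.7996e+02 9.0000e-02 7.6230e+01] pos [ 0.6505 -0.222   0.4003] op 0.0005 j [  -3.   22.    2.    0.  -70. -101.]
```

View pics/side1.png

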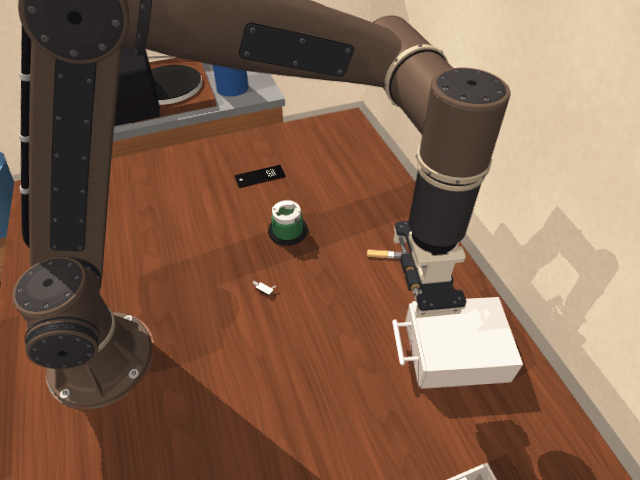

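Request:
{"method": "carry_out", "body": {
  "linear": [
    [0.1, 0, 3],
    [0.2, -0.1, 6.5],
    [0.2, -0.1, 10],
    [0.2, -0.1, 13],
    [0.2, -0.1, 13],
    [0.2, -0.1, 13]
  ],
  "twist": [3, 3, 3, 3, 3, 3]
}}

```text
clock: 2.7
tool_pos: [0.6495, -0.2221, 0.2655]
orientation: [-179.6, 0.2, 73.1]
force: [0.4, -0.5, 1.6]
opening: 0.0003
```

```bash
python3 - <<'E'
from h import *
go([.650,-.220,.22],73.25)
s=ctrl.snapshot('side');crop(s,360,220,520,340,5,'s2')
print(w2px('side',[[.65,-.22,.092]]))
E
```

```text
t 2.7 lin [0.24 0.02 4.55] twist [-0.42  0.22 -0.16] F [ 0.4 -0.5  1.6] yaw [-179.58    0.22   73.1 ] pos [ 0.6495 -0.2221  0.2655] op 0.0003 j [  -3.   28.   -7.    0.  -55. -104.]
[[409.25247033 331.64747975]]
```

View pics/s2.png

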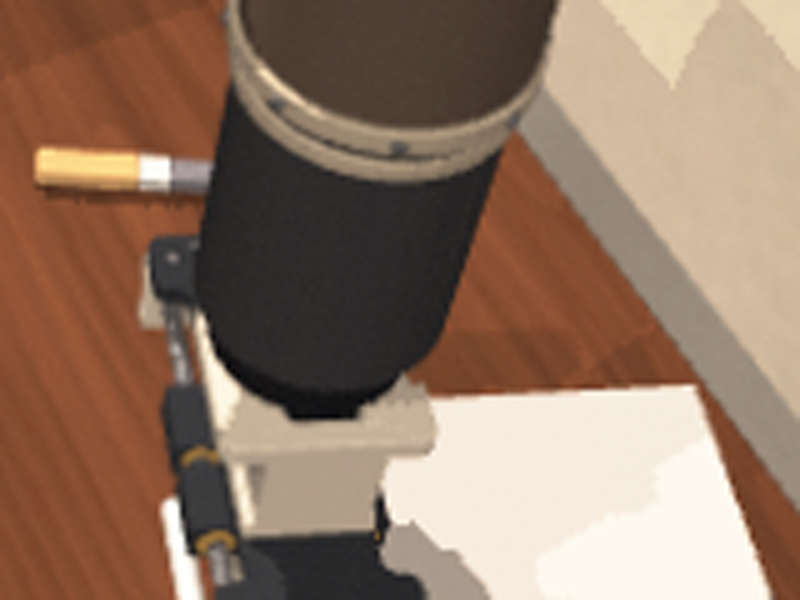

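Request:
{"method": "carry_out", "body": {
  "linear": [
    [0.2, 0, 1],
    [0.2, 0, 2],
    [0.2, 0, 3],
    [0.2, 0, 4],
    [0.2, 0, 4.6],
    [0.2, 0, 4.6]
  ],
  "twist": [0, 0, 0, 0, 0, 0]
}}

```text
clock: 3.25
tool_pos: [0.6501, -0.2204, 0.2197]
orientation: [-179.6, 0.2, 73.1]
force: [0.0, -0.4, -0.1]
opening: 0.0001
```

```bash
python3 - <<'E'
from h import *
b=np.radians(-16.75)
for d in(.1,.15,.165):
  go(np.array([.650,-.220,.22])-d*np.array([np.cos(b),np.sin(b),0]),73.25)
s=ctrl.snapshot('side');crop(s,360,220,520,340,5,'s3')
E
```

```text
t 3.25 lin [ 1.000e-02 -1.002e+01  3.000e-02] twist [-0.36  0.22 -0.15] F [ 0.  -0.4 -0.1] yaw [-179.64    0.22   73.1 ] pos [ 0.6501 -0.2204  0.2197] op 0.0001 j [  -2.   30.  -10.    0.  -50. -105.]
t 3.25 lin [ -0.   -15.02   0.06] twist [-0.36  0.22 -0.15] F [ 0.  -0.4 -0.1] yaw [-179.64    0.22   73.1 ] pos [ 0.6501 -0.2204  0.2197] op 0.0001 j [  -2.   30.  -10.    0.  -50. -105.]
t 3.25 lin [-1.000e-02 -1.652e+01  7.000e-02] twist [-0.36  0.22 -0.15] F [ 0.  -0.4 -0.1] yaw [-179.64    0.22   73.1 ] pos [ 0.6501 -0.2204  0.2197] op 0.0001 j [  -2.   30.  -10.    0.  -50. -105.]
```

View pics/s3.png

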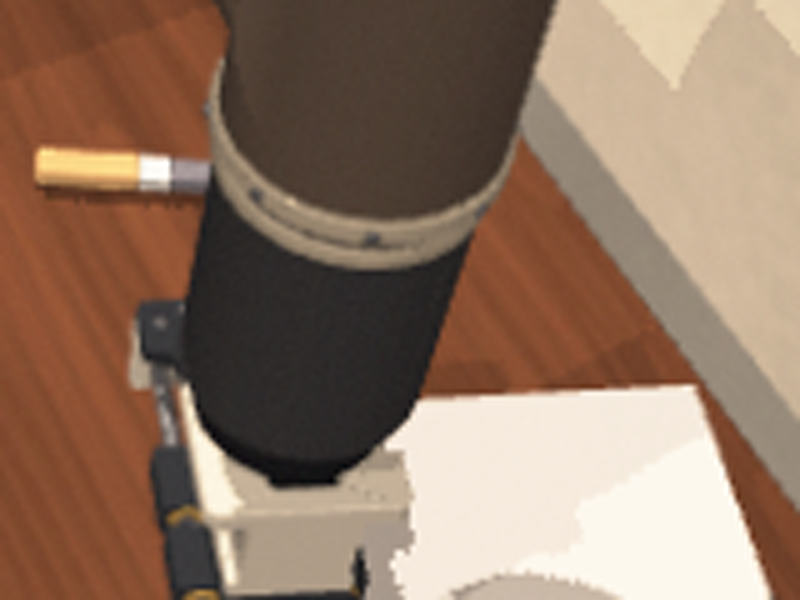

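Request:
{"method": "carry_out", "body": {
  "linear": [
    [0, -0.5, 0],
    [0, -1, 0],
    [0, -2, 0],
    [0, -3.3, 0],
    [0, -4.6, 0],
    [0, -6, 0],
    [0, -7.4, 0],
    [0, -8.8, 0],
    [0, -10.2, 0],
    [0, -11.6, 0],
    [0, -12.6, 0],
    [0, -13.2, 0]
  ],
  "twist": [0, 0, 0, 0, 0, 0, 0, 0, 0, 0, 0, 0]
}}

```text
clock: 4.3
tool_pos: [0.5227, -0.1818, 0.2219]
orientation: [-179.7, 0.2, 73.1]
force: [1.9, -1.5, -2.4]
opening: 0.0004
```

Request:
{"method": "carry_out", "body": {
  "linear": [
    [0, -0.5, 0],
    [0, -0.9, 0],
    [0, -1.2, 0],
    [0, -1.5, 0],
    [0, -1.5, 0]
  ],
  "twist": [0, 0, 0, 0, 0]
}}

```text
clock: 4.72
tool_pos: [0.5148, -0.1784, 0.224]
orientation: [179.3, 0.1, 73.3]
force: [24.8, -16.0, -19.0]
opening: 0.0002
```

```bash
python3 - <<'E'
from h import *
b=np.radians(-16.75)
o=ctrl.get_obs(); print((o['tool_pos'][:2]-[.6501,-.2204])@[-np.cos(b),-np.sin(b)],o['force'])
s=ctrl.snapshot('top');cv2.imwrite('pics/t4.png',s)
go([.50,-.18,.22],73.25)
E
```

```text
0.141691332650838 [ 24.75790131 -16.00743635 -19.01748066]
t 4.7667 lin [-0.57 -1.38  0.38] twist [0.69 0.09 0.03] F [ 24.8 -14.8 -17.5] yaw [1.7931e+02 9.0000e-02 7.3280e+01] pos [ 0.5148 -0.1785  0.224 ] op 0.0006 j [   2.   19.  -29.    0.  -41. -109.]
```

View pics/t4.png

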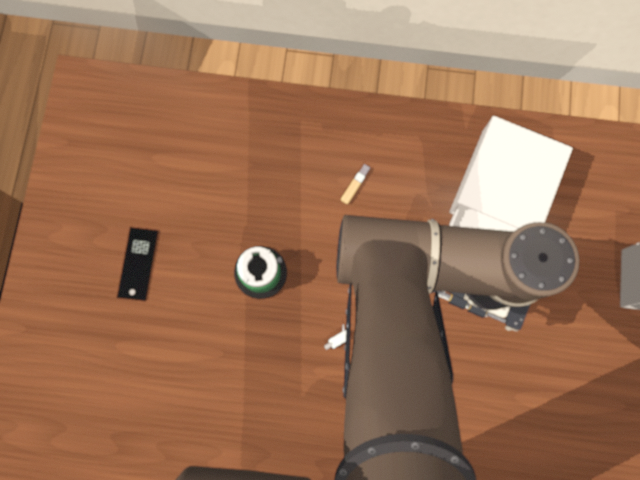

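Request:
{"method": "carry_out", "body": {
  "linear": [
    [0, 0.6, 0],
    [0, 1, 0],
    [0, 1, -4],
    [0, 1, -8],
    [0, 1, -12],
    [0, 1, -16],
    [4, 1, -17],
    [8, 1, -17],
    [12, 1, -17],
    [16, 1, -17],
    [20, 1, -17],
    [23, 1, -17]
  ],
  "twist": [0, 0, 0, 0, 0, 0, 0, 0, 0, 0, 0, 0],
  "fingers": 0.3
}}

```text
clock: 5.77
tool_pos: [0.5885, 0.0424, 0.3935]
orientation: [179.4, 0.1, 73.3]
force: [0.8, -0.8, 0.1]
opening: 0.057
```

```bash
python3 - <<'E'
from h import *
s=ctrl.snapshot('side');t=ctrl.snapshot('top')
cv2.imwrite('pics/s5f.png',s);cv2.imwrite('pics/t5f.png',t)
crop(s,340,260,500,400,5,'s5');crop(t,430,190,570,330,5,'t5')
E
```

```text
(no output)
```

View pics/s5.png

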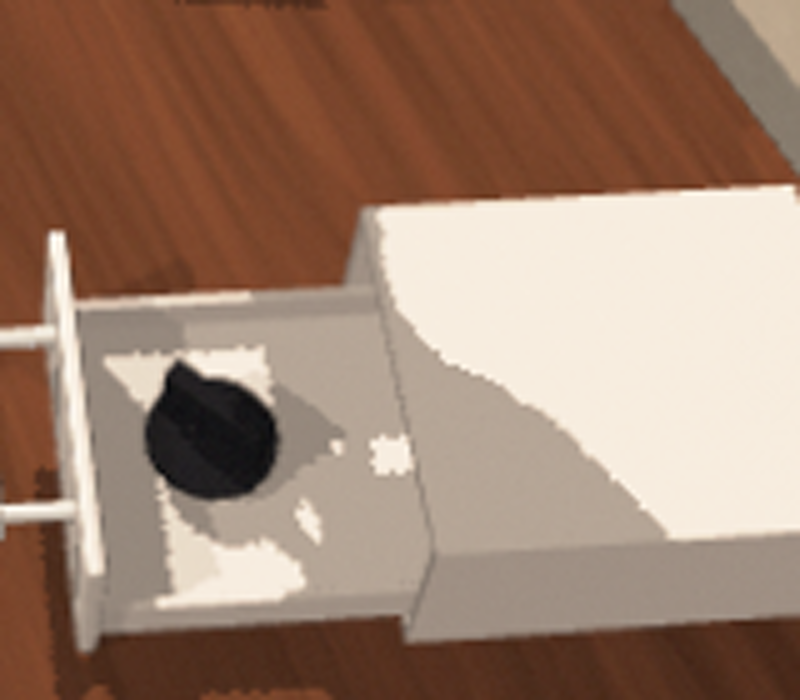

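View pics/t5.png

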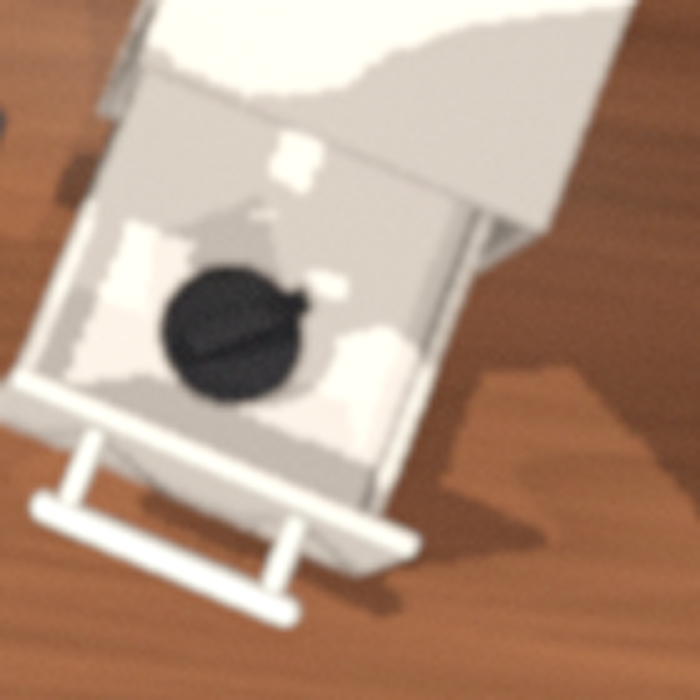

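```bash
python3 - <<'E'
from h import *
s=cv2.imread('pics/s5f.png');t=cv2.imread('pics/t5f.png')
f=lambda i:np.clip((i.astype(float)-8)*5,0,255).astype(np.uint8)
crop(f(s),360,325,405,365,14,'s6');crop(f(t),455,235,500,280,14,'t6')
E
```

```text
(no output)
```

View pics/s6.png

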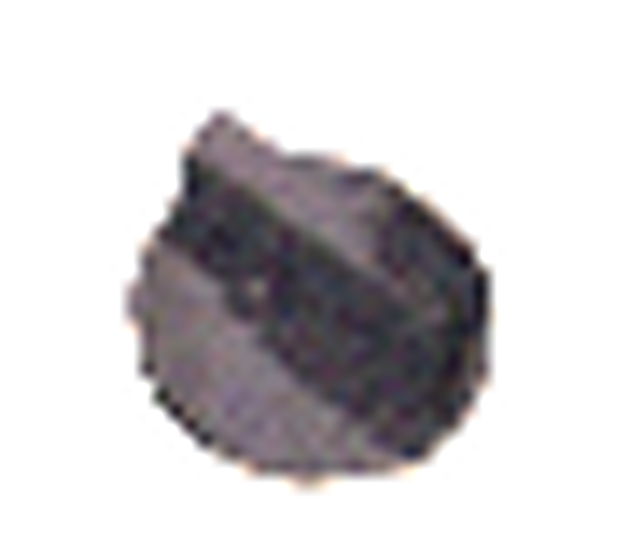

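View pics/t6.png

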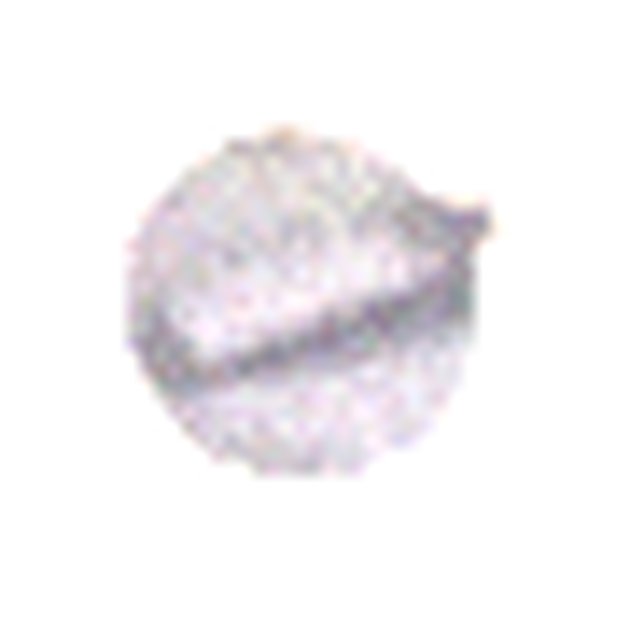

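```bash
cat > capfit.py <<'E'
from h import *
from scipy.optimize import minimize
def capparts(x,y,yaw,z0):
    a=np.linspace(0,2*np.pi,72,endpoint=False)
    d=lambda r,z:np.c_[r*np.cos(a),r*np.sin(a),np.full(72,z)]
    bar=np.array([[i*.026,j*.006,z] for i in(-1,1) for j in(-1,1) for z in(.019,.049)])
    parts=[np.vstack([d(.030,.013),d(.030,.019)]),np.vstack([d(.018,0),d(.018,.013)]),bar]
    R=Ro.from_euler('z',yaw,degrees=True).as_matrix()
    return [p@R.T+[x,y,z0] for p in parts]
S=8
def render(cam_,q,z0,win):
    u0,v0,u1,v1=win; m=np.zeros(((v1-v0)*S,(u1-u0)*S),np.uint8)
    for p in capparts(*q,z0):
        px=((w2px(cam_,p)-[u0,v0]+.5)*S-.5)
        cv2.fillConvexPoly(m,cv2.convexHull(np.round(px*16).astype(np.int32)),255,shift=4)
    return m
def fit(obs,q0,z0):
    ms=[]
    for c,img,win,bg in obs:
        u0,v0,u1,v1=win
        g=cv2.resize(img[v0:v1,u0:u1],None,fx=S,fy=S,interpolation=cv2.INTER_LINEAR).max(2)
        ms.append((c,win,g<bg))
    def cost(q): return sum(np.count_nonzero((render(c,q,z0,w)>0)!=m) for c,w,m in ms)
    best=None
    for y in q0[2]:
        r=minimize(cost,[q0[0],q0[1],y],method='Nelder-Mead',options=dict(initial_simplex=np.array([[q0[0],q0[1],y]]+[[q0[0]+.006,q0[1],y],[q0[0],q0[1]+.006,y],[q0[0],q0[1],y+12]]),xatol=1e-4,fatol=1))
        if best is None or r.fun<best.fun: best=r
    return best.x,best.fun,sum(m.sum() for _,_,m in ms)
E
python3 - <<'E'
from capfit import *
s=cv2.imread('pics/s5f.png');t=cv2.imread('pics/t5f.png')
g=px2w('top',[[476,257]],.031)[0];print(g)
os=('side',s,(360,325,405,365),60);ot=('top',t,(455,235,500,280),85)
ys=[-75,-60,-45]
for o in([os],[ot],[os,ot]): print(fit(o,(g[0],g[1],ys),.012))
E
```

```text
[ 0.60053437 -0.20217385  0.031     ]
(array([  0.60282476,  -0.20037719, -45.0101364 ]), np.float64(5060.0), np.int64(31836))
(array([  0.60583908,  -0.20150383, -86.03488029]), np.float64(10998.0), np.int64(35137))Traceback (most recent call last):
  File "<stdin>", line 6, in <module>
  File "capfit.py", line 26, in fit
    r=minimize(cost,[q0[0],q0[1],y],method='Nelder-Mead',options=dict(initial_simplex=np.array([[q0[0],q0[1],y]]+[[q0[0]+.006,q0[1],y],[q0[0],q0[1]+.006,y],[q0[0],q0[1],y+12]]),xatol=1e-4,fatol=1))
    res = _minimize_neldermead(fun, x0, args, callback, bounds=bounds,
                               **options)
    fxr = func(xr)
    fx = function(np.copy(x), *(wrapper_args + args))
  File "capfit.py", line 23, in cost
    def cost(q): return sum(np.count_nonzero((render(c,q,z0,w)>0)!=m) for c,w,m in ms)
                        ~~~^^^^^^^^^^^^^^^^^^^^^^^^^^^^^^^^^^^^^^^^^^^^^^^^^^^^^^^^^^^
  File "capfit.py", line 23, in <genexpr>
    def cost(q): return sum(np.count_nonzero((render(c,q,z0,w)>0)!=m) for c,w,m in ms)
                                              ~~~~~~^^^^^^^^^^
  File "capfit.py", line 14, in render
    px=((w2px(cam_,p)-[u0,v0]+.5)*S-.5)
         ~~~~^^^^^^^^
  File "h.py", line 13, in w2px
    K,d,e,R=cam(n); P=(np.atleast_2d(P)-e)@R
            ~~~^^^
  File "h.py", line 5, in cam
    p=ctrl.camera_params(n); f=240/np.tan(np.radians(p['fovy']/2))
ValueError: time passes only in moves, steps and waits
```

```bash
python3 - <<'E'
s=open('h.py').read()
s=s.replace("def cam(n):","from functools import lru_cache\n@lru_cache(None)\ndef cam(n):")
open('h.py','w').write(s)
E
cat > cf.py <<'E'
from capfit import *
s=cv2.imread('pics/s5f.png');t=cv2.imread('pics/t5f.png')
ws=(355,320,410,370);wt=(450,230,505,285)
os=('side',s,ws,80);ot=('top',t,wt,100)
ys=[-75,-60,-45]
for k,o in enumerate(([os],[ot],[os,ot])):
    q,f,n=fit(o,(.602,-.2015,ys),.012); print(q,f,n)
for c,i,w in(('side',s,ws),('top',t,wt)):
    u0,v0,u1,v1=w
    g=cv2.resize(i[v0:v1,u0:u1],None,fx=S,fy=S,interpolation=cv2.INTER_CUBIC); g=np.clip(g.astype(float)*3,0,255).astype(np.uint8)
    for p in capparts(*q,.012):
        px=(w2px(c,p)-[u0,v0]+.5)*S-.5
        cv2.polylines(g,[cv2.convexHull(px.astype(np.int32))],True,(0,0,255),1)
    cv2.imwrite(f'pics/ov_{c}.png',g)
E
python3 cf.py
python3 -c "
import cv2,numpy as np
a=cv2.imread('pics/ov_side.png');b=cv2.imread('pics/ov_top.png');h=max(a.shape[0],b.shape[0])
p=lambda i:cv2.copyMakeBorder(i,0,h-i.shape[0],0,0,0)
cv2.imwrite('pics/ov.png',cv2.resize(np.hstack([p(a),p(b)]),None,fx=.9,fy=.9))"
```

```text
[  0.60247927  -0.20111315 -48.34107115] 3862.0 33182
[  0.60428751  -0.20490446 -43.36239491] 9685.0 36668
[  0.6022414   -0.20227832 -52.79609113] 13768.0 69850
```

View pics/ov.png

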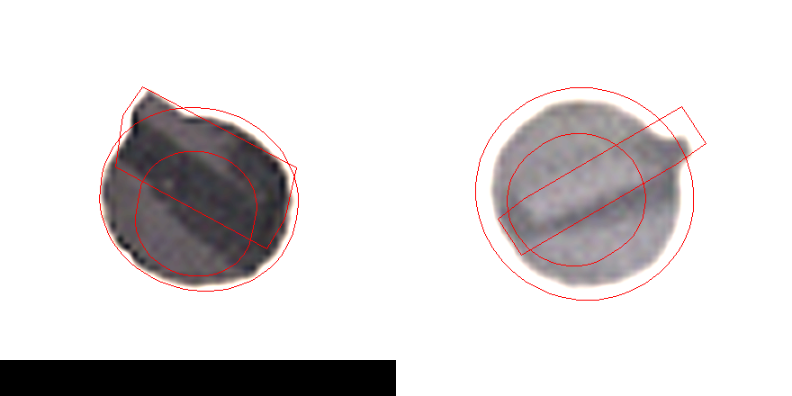

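```bash
cat > cf2.py <<'E'
from capfit import *
import capfit
from scipy.optimize import differential_evolution
s=cv2.imread('pics/s5f.png');t=cv2.imread('pics/t5f.png')
ws=(355,320,410,370);wt=(450,230,505,285)
for u in(t[257,455:505].max(1),s[345,360:405].max(1)): print(u)
def masks(c,img,w,th,er):
    u0,v0,u1,v1=w
    g=cv2.resize(img[v0:v1,u0:u1],None,fx=S,fy=S,interpolation=cv2.INTER_LINEAR).max(2)
    return (g<th)
k=lambda e:cv2.getStructuringElement(cv2.MORPH_ELLIPSE,(2*e+1,2*e+1))
for c,img,w,th in(('side',s,ws,80),('top',t,wt,100)):
    m=masks(c,img,w,th,0)
    for e in(0,4,8,12):
        def cost(q):
            r=render(c,q,.012,w)
            if e: r=cv2.erode(r,k(e))
            return np.count_nonzero((r>0)!=m)
        best=min((minimize(cost,[.602,-.2015,y],method='Nelder-Mead',options=dict(initial_simplex=np.array([[.602,-.2015,y],[.608,-.2015,y],[.602,-.196,y],[.602,-.2015,y+12]]),xatol=1e-4,fatol=1)) for y in(-75,-62,-50)),key=lambda r:r.fun)
        print(c,e,best.x.round(4),best.fun,m.sum())
E
python3 cf2.py
```

```text
[254 253 253 254 253 242 203 132  69  50  45  44  54  51  57  57  58  60
  57  58  57  56  52  45  47  45  40  39  38  41  45  43  40  44  78 148
 197 215 219 218 219 224 236 244 248 255 255 255 255 255]
[150 151 150 150 151 150 150 149 131  44  31  31  32  35  35  32  23  26
  32  22  21  21  24  23  22  23  23  25  29  24  26  20  22  23  18 114
 150 149 149 149 150 150 149 149 148]
side 0 [  0.6025  -0.2009 -49.2195] 3873.0 33182
side 4 [  0.6015  -0.2021 -55.9229] 1409.0 33182
side 8 [  0.6013  -0.2025 -61.0145] 1146.0 33182
side 12 [  0.6002  -0.203  -67.8673] 3535.0 33182
top 0 [  0.6038  -0.2004 -66.7393] 9631.0 36668
top 4 [  0.6038  -0.2023 -60.5308] 6457.0 36668
top 8 [  0.6026  -0.2031 -59.1628] 3502.0 36668
top 12 [  0.6023  -0.2027 -60.508 ] 961.0 36668
```

```bash
python3 - <<'E'
from h import *
go([.6018,-.2026,.30],30)
E
```

```text
t 5.8667 lin [-23.22   8.11   9.43] twist [ 0.62 -0.11 43.48] F [-0.1 -1.  -0.2] yaw [1.794e+02 1.200e-01 7.348e+01] pos [0.5892 0.0435 0.393 ] op 0.0572 j [  23.   13.  -12.    1.  -65. -130.]
```

Request:
{"method": "carry_out", "body": {
  "linear": [
    [-2, 0.7, 0],
    [-4, 1.4, 0],
    [-6, 2.1, 0],
    [-8, 2.8, 0],
    [-10, 3.5, 0],
    [-12, 4.2, 0],
    [-14, 4.9, 0],
    [-16, 5.6, 0],
    [-18, 6.3, 0],
    [-20, 7, 0],
    [-22, 7.6, 0],
    [-23.2, 8.1, 0]
  ],
  "twist": [-7, -14, -21, -28, -35, -42, -49, -56, -63, -70, -77, -84]
}}

```text
clock: 6.87
tool_pos: [0.5998, -0.204, 0.3939]
orientation: [-179.9, 0.5, 157.8]
force: [0.5, -0.2, 0.2]
opening: 0.0566
```

```bash
python3 - <<'E'
from h import *
go([.6018,-.2026,.30],-150)
E
```

```text
t 6.8667 lin [-0.05  0.22  9.39] twist [ -0.31   0.41 -52.25] F [ 0.5 -0.2  0.2] yaw [-179.91    0.48  157.75] pos [ 0.5998 -0.204   0.3939] op 0.0566 j [ -1.  17.  -6.   0. -67. -21.]
```

Request:
{"method": "carry_out", "body": {
  "linear": [
    [0, 0.1, 1],
    [0, 0.2, 2],
    [0, 0.2, 3],
    [0, 0.2, 4],
    [0, 0.2, 5],
    [0, 0.2, 6],
    [0, 0.2, 7],
    [0, 0.2, 8],
    [0, 0.2, 8.5],
    [0, 0.2, 8.5]
  ],
  "twist": [-7, -14, -21, -28, -35, -42, -49, -52, -52, -52]
}}

```text
clock: 7.7
tool_pos: [0.6002, -0.2027, 0.3073]
orientation: [-179.7, 0.1, -150.4]
force: [0.1, 0.5, 0.3]
opening: 0.0567
```

```bash
python3 - <<'E'
from h import *
go([.6018,-.2026,.212],-150)
s=ctrl.snapshot('side');crop(s,330,260,490,380,5,'s7')
E
```

```text
t 7.7 lin [-0.13 -0.02  9.53] twist [-0.31  0.07 -0.41] F [0.1 0.5 0.3] yaw [-1.7969e+02  7.0000e-02 -1.5041e+02] pos [ 0.6002 -0.2027  0.3073] op 0.0567 j [ -1.  21. -12.   0. -57.  30.]
```

View pics/s7.png

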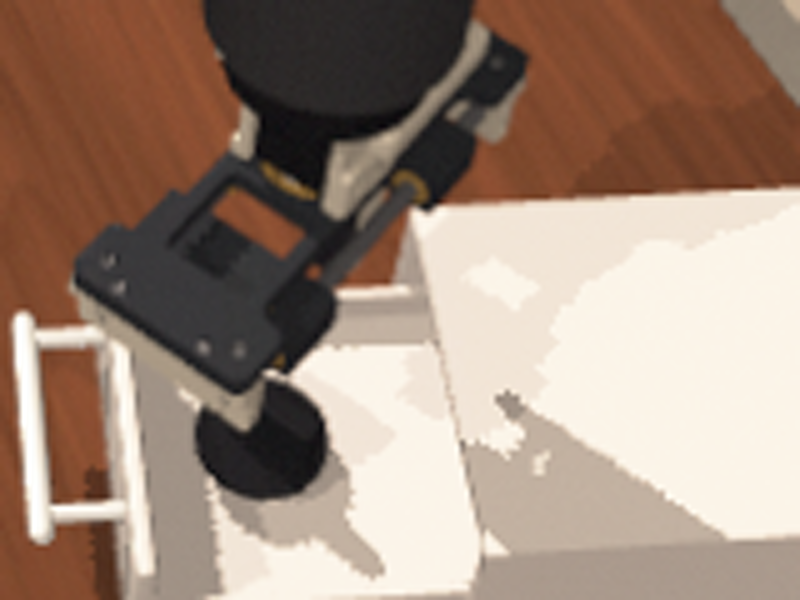

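Request:
{"method": "carry_out", "body": {
  "linear": [
    [-0.1, 0, 1.5],
    [-0.1, 0, 3],
    [-0.1, 0, 4.5],
    [-0.1, 0, 6],
    [-0.1, 0, 7.5],
    [-0.1, 0, 8.7],
    [-0.1, 0, 9.4],
    [-0.1, 0, 9.4]
  ],
  "twist": [0, 0, 0, 0, 0, 0, 0, 0]
}}

```text
clock: 8.42
tool_pos: [0.6015, -0.2027, 0.213]
orientation: [-179.7, 0.0, -150.5]
force: [-1.0, 0.5, -0.8]
opening: 0.0566
```

Request:
{"method": "carry_out", "body": {
  "linear": [
    [0, 0, 0],
    [0, 0, 0],
    [0, 0, 0],
    [0, 0, 0],
    [0, 0, 0],
    [0, 0, 0],
    [0, 0, 0],
    [0, 0, 0]
  ],
  "twist": [0, 0, 0, 0, 0, 0, 0, 0],
  "fingers": -1
}}

```text
clock: 9.08
tool_pos: [0.6016, -0.2027, 0.2132]
orientation: [-179.7, 0.0, -150.5]
force: [-0.6, 0.5, 0.9]
opening: 0.012
```

```bash
python3 - <<'E'
from h import *
go([.6018,-.2026,.212],-150)
E
```

```text
t 9.0833 lin [-0.02 -0.    0.12] twist [-0.3   0.04 -0.46] F [-0.6  0.5  0.9] yaw [-1.7970e+02  4.0000e-02 -1.5046e+02] pos [ 0.6016 -0.2027  0.2132] op 0.012 j [ -1.  27. -17.   0. -46.  30.]
```

Request:
{"method": "carry_out", "body": {
  "linear": [
    [0, 0, -1],
    [0, 0, -2.5],
    [0, 0, -4.5],
    [0, 0, -7],
    [0, 0, -9.5],
    [0, 0, -12],
    [0, 0, -14],
    [0, 0, -15],
    [0, 0, -15]
  ],
  "twist": [0, 0, 0, 0, 0, 0, 0, 0, 0]
}}

```text
clock: 9.83
tool_pos: [0.6015, -0.2022, 0.3664]
orientation: [-179.5, 0.3, -150.4]
force: [0.8, 0.5, -1.2]
opening: 0.0122
```

```bash
python3 - <<'E'
from h import *
go([.518,.2304,.36],-76.5)
s=ctrl.snapshot('side');crop(s,330,210,490,330,5,'s8')
E
```

```text
t 9.8333 lin [-14.07  41.75   0.36] twist [ -0.57  -0.08 -73.94] F [ 0.8  0.5 -1.2] yaw [-179.53    0.26 -150.44] pos [ 0.6015 -0.2022  0.3664] op 0.0122 j [ -1.  18.  -8.   0. -63.  30.]
```

View pics/s8.png

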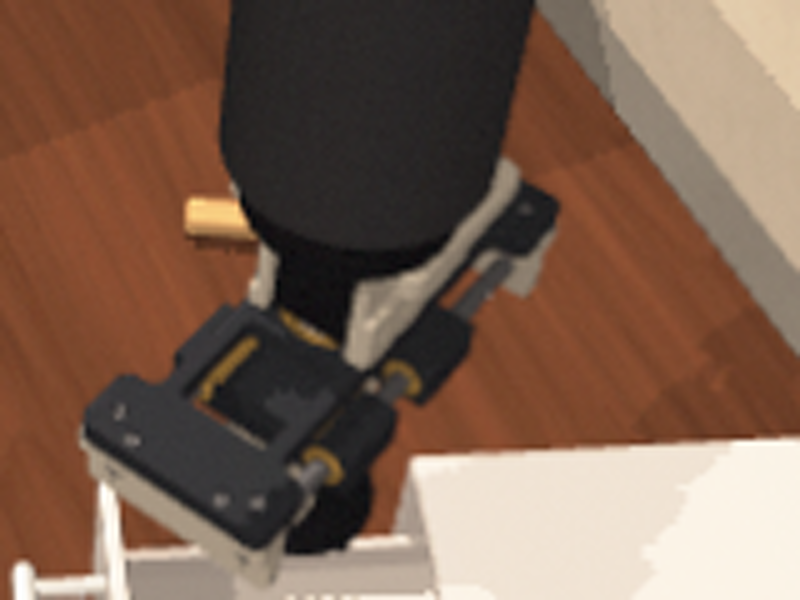

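Request:
{"method": "carry_out", "body": {
  "linear": [
    [-1.2, 3.5, 0],
    [-2.3, 7, 0],
    [-3.5, 10.4, 0],
    [-4.7, 13.9, 0],
    [-5.9, 17.4, 0],
    [-7, 20.9, 0],
    [-8.2, 24.4, 0],
    [-9.4, 27.8, 0],
    [-10.6, 31.3, 0],
    [-11.7, 34.8, 0],
    [-12.9, 38.3, 0],
    [-14.1, 41.8, 0.3]
  ],
  "twist": [-6.2, -12.3, -18.5, -24.6, -30.8, -37, -43.1, -49.3, -55.5, -61.6, -67.8, -74]
}}

```text
clock: 10.88
tool_pos: [0.5166, 0.2327, 0.3576]
orientation: [-179.9, -0.3, -76.2]
force: [1.0, -0.5, -0.6]
opening: 0.0119
```

Request:
{"method": "carry_out", "body": {
  "linear": [
    [0, 0, 0],
    [0, 0, 0]
  ],
  "twist": [0, 0]
}}

```text
clock: 11.05
tool_pos: [0.5156, 0.2344, 0.3551]
orientation: [179.9, -0.4, -76.0]
force: [-0.4, -0.4, -1.2]
opening: 0.0119
```

```bash
python3 - <<'E'
from h import *
go([.518,.2304,.30],-76.5)
s=ctrl.snapshot('side');t=ctrl.snapshot('top');cv2.imwrite('pics/s9f.png',s);cv2.imwrite('pics/t9f.png',t)
crop(s,220,140,350,250,6,'s9')
E
```

```text
t 11.05 lin [ 0.4  -0.15  5.52] twist [ 0.08 -0.43  0.52] F [-0.4 -0.4 -1.2] yaw [179.92  -0.42 -75.98] pos [0.5156 0.2344 0.3551] op 0.0119 j [ 44.  13. -17.   0. -60.  59.]
```

View pics/s9.png

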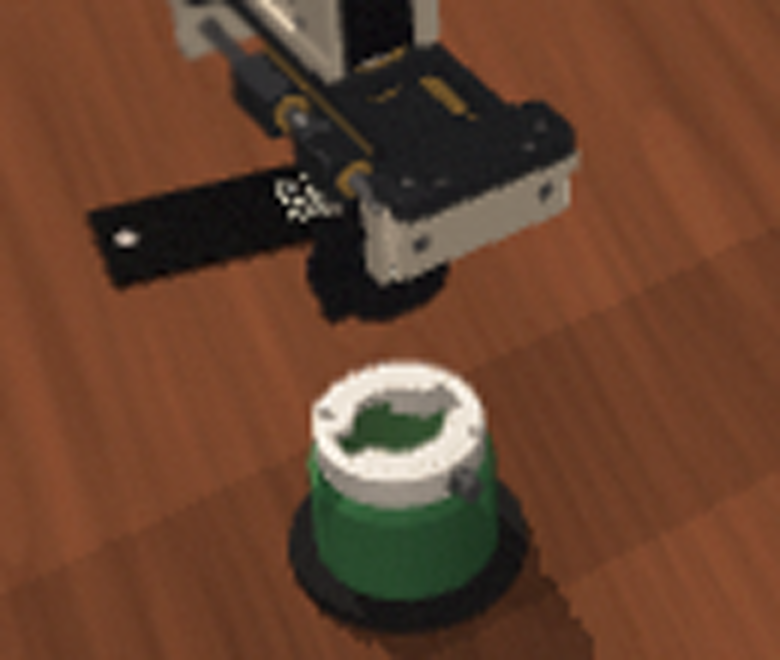

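View pics/t9f.png

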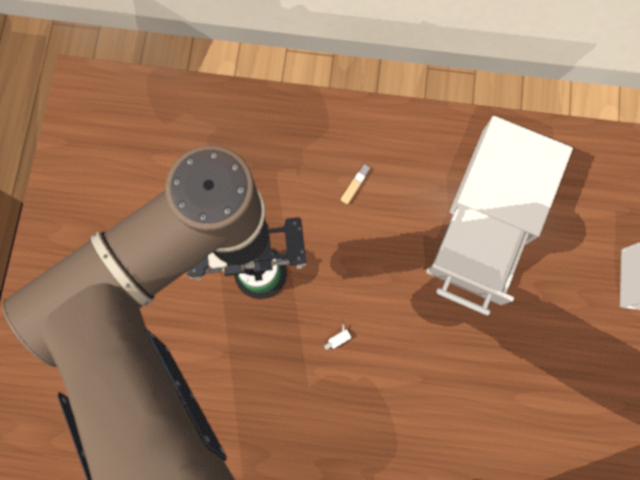

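```bash
cat > ov.py <<'E'
from capfit import *
def jarpts(x,y,yaw):
    R=Ro.from_euler('z',yaw,degrees=True).as_matrix(); a=np.linspace(0,2*np.pi,73); out=[]
    out.append(np.c_[.038*np.cos(a),.038*np.sin(a),0*a+.082])
    out.append(np.c_[.055*np.cos(a),.055*np.sin(a),0*a+.0])
    h=np.arcsin(8.5/20.5); b=np.linspace(h,np.pi-h,20)
    top=np.c_[20.5*np.cos(b),20.5*np.sin(b)]; c=np.vstack([[[30,-8.5],[30,8.5]],top,[[-30,8.5],[-30,-8.5]],-top])/1000
    c=np.vstack([c,c[:1]]); out.append(np.c_[c,0*c[:,0]+.082])
    for s in(1,-1):
        u=np.array([1,-1])/2**.5*s; v=np.array([1,1])/2**.5
        q=np.array([.035*u+.0035*i*v+.002*j*u for i,j in((1,1),(1,-1),(-1,-1),(-1,1),(1,1))]); out.append(np.c_[q,0*q[:,0]+.085])
    return [p@R.T+[x,y,0] for p in out]
def overlay(c,img,win,jar,cap,z0,name,sc=8,gain=1):
    u0,v0,u1,v1=win
    g=cv2.resize(img[v0:v1,u0:u1],None,fx=sc,fy=sc,interpolation=cv2.INTER_CUBIC); g=np.clip(g.astype(float)*gain,0,255).astype(np.uint8)
    f=lambda p:((w2px(c,p)-[u0,v0]+.5)*sc-.5).round().astype(np.int32)
    if jar is not None:
        for p in jarpts(*jar): cv2.polylines(g,[f(p)],False,(255,0,255),1)
    if cap is not None:
        for p in capparts(*cap,z0): cv2.polylines(g,[cv2.convexHull(f(p))],True,(0,0,255),1)
    cv2.imwrite(f'pics/{name}.png',g)
E
python3 - <<'E'
from ov import *
J=(.518,.2304,13.5)
t=cv2.imread('pics/top0.png');s=cv2.imread('pics/s9f.png')
overlay('top',t,(225,235,295,305),J,None,0,'o1')
overlay('side',s,(250,160,320,245),J,(.5156,.2344,-75.98-90),.3551-.2012,'o2',7,1.6)
E
python3 -c "
import cv2,numpy as np
a=cv2.imread('pics/o1.png');b=cv2.imread('pics/o2.png');h=max(a.shape[0],b.shape[0])
p=lambda i:cv2.copyMakeBorder(i,0,h-i.shape[0],0,0,0)
c=np.hstack([p(a),p(b)]);k=min(800/c.shape[1],600/c.shape[0]);cv2.imwrite('pics/o12.png',c)
cv2.imwrite('pics/o12.png',cv2.resize(c,None,fx=k,fy=k))"
```

```text
(no output)
```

View pics/o1.png

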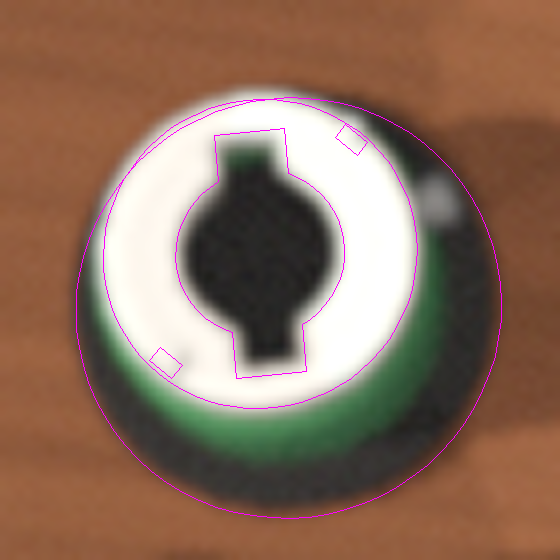

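View pics/o2.png

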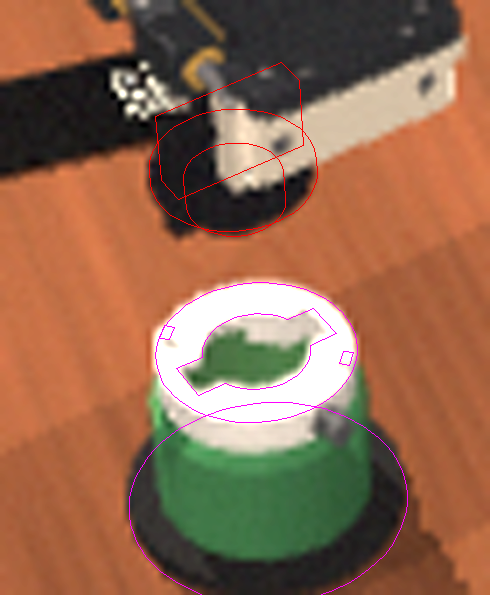

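Request:
{"method": "carry_out", "body": {
  "linear": [
    [0.2, -0.1, 1],
    [0.4, -0.15, 2],
    [0.4, -0.15, 3],
    [0.4, -0.15, 4],
    [0.4, -0.15, 5],
    [0.4, -0.15, 5.8],
    [0.4, -0.15, 5.8],
    [0.4, -0.15, 5.8]
  ],
  "twist": [0.5, 0.5, 0.5, 0.5, 0.5, 0.5, 0.5, 0.5]
}}

```text
clock: 11.82
tool_pos: [0.5187, 0.2284, 0.2974]
orientation: [179.9, -0.5, -76.7]
force: [-0.0, -0.4, -0.2]
opening: 0.012
```

```bash
python3 - <<'E'
from ov import *
go([.518,.2304,.28],-76.5)
s=ctrl.snapshot('side');o=ctrl.get_obs();p=o['tool_pos']
cv2.imwrite('pics/s10f.png',s)
overlay('side',s,(250,170,325,245),(.518,.2304,13.5),(p[0],p[1],o['orientation'][2]-90),p[2]-.2012,'o3',8,2)
E
```

```text
t 11.8167 lin [-0.23  0.02  1.74] twist [ 0.08 -0.45 -0.19] F [-0.  -0.4 -0.2] yaw [179.93  -0.45 -76.69] pos [0.5187 0.2284 0.2974] op 0.012 j [ 44.  16. -21.   0. -53.  59.]
```

View pics/o3.png

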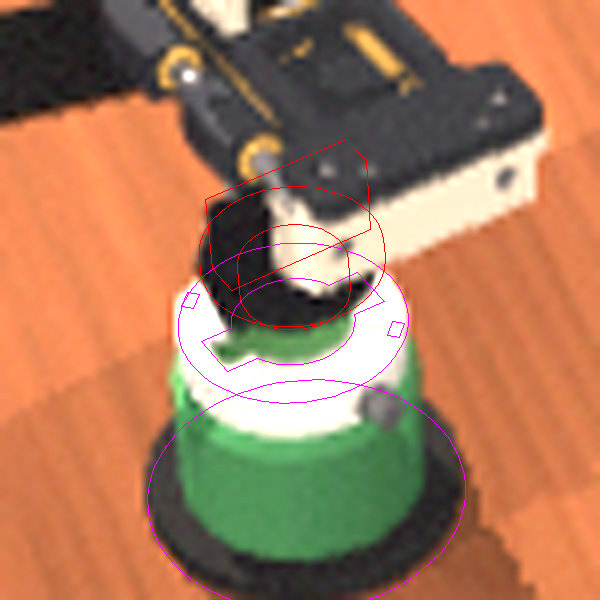

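Request:
{"method": "carry_out", "body": {
  "linear": [
    [-0.2, 0, 0.2],
    [-0.2, 0, 0.5],
    [-0.2, 0, 0.9],
    [-0.2, 0, 1.2],
    [-0.2, 0, 1.6],
    [-0.2, 0, 1.6]
  ],
  "twist": [0, 0, 0, 0, 0, 0]
}}

```text
clock: 12.37
tool_pos: [0.5182, 0.2303, 0.2812]
orientation: [179.9, -0.4, -76.7]
force: [-0.0, 0.0, -1.4]
opening: 0.0115
```

```bash
python3 - <<'E'
from h import *
go([.518,.2304,.2705],-76.5); print(ctrl.get_obs()['moment'].round(2))
E
```

```text
t 12.3667 lin [-0.02  0.02  1.07] twist [ 0.07 -0.45 -0.19] F [-0.   0.  -1.4] yaw [179.93  -0.45 -76.69] pos [0.5182 0.2303 0.2812] op 0.0115 j [ 44.  17. -22.   0. -51.  59.]
[ 0.    0.   -0.03]
```

No contact so far, and the lugs are about 2 mm in. I'll carry on down.

Request:
{"method": "carry_out", "body": {
  "linear": [
    [0, 0, 0.3],
    [0, 0, 0.5],
    [0, 0, 0.7],
    [0, 0, 0.9],
    [0, 0, 0.9]
  ],
  "twist": [0, 0, 0, 0, 0]
}}

```text
clock: 12.78
tool_pos: [0.5184, 0.2305, 0.272]
orientation: [180.0, -0.4, -76.7]
force: [2.1, 2.5, -2.3]
opening: 0.0121
```

```bash
python3 - <<'E'
from ov import *
go([.518,.2304,.2702],-76.5); print(ctrl.get_obs()['moment'].round(2))
E
```

```text
t 12.7833 lin [-0.    0.04  0.18] twist [ 0.04 -0.42 -0.18] F [ 2.1  2.5 -2.3] yaw [179.96  -0.42 -76.68] pos [0.5184 0.2305 0.272 ] op 0.0121 j [ 44.  18. -23.   0. -50.  59.]
[ 0.92 -0.56  0.02]
```

Request:
{"method": "carry_out", "body": {
  "linear": [
    [0, 0, 0.1],
    [0, 0, 0.2],
    [0, 0, 0.3],
    [0, 0, 0.3]
  ],
  "twist": [0, 0, 0, 0]
}}

```text
clock: 13.12
tool_pos: [0.5184, 0.2305, 0.2702]
orientation: [180.0, -0.4, -76.7]
force: [-4.4, 0.1, 9.8]
opening: 0.0117
```

```bash
python3 - <<'E'
from ov import *
go([.518,.2304,.2702],-76.5); print(ctrl.get_obs()['moment'].round(2))
s=ctrl.snapshot('side');o=ctrl.get_obs();p=o['tool_pos']
overlay('side',s,(250,170,325,245),(.518,.2304,13.5),(p[0],p[1],o['orientation'][2]-90),p[2]-.2012,'o4',8,2)
E
```

```text
t 13.1167 lin [-0.    0.04 -0.  ] twist [ 0.   -0.42 -0.16] F [-4.4  0.1  9.8] yaw [180.    -0.42 -76.66] pos [0.5184 0.2305 0.2702] op 0.0117 j [ 44.  18. -23.   0. -49.  59.]
[ 0.25  1.3  -0.04]
```

View pics/o4.png

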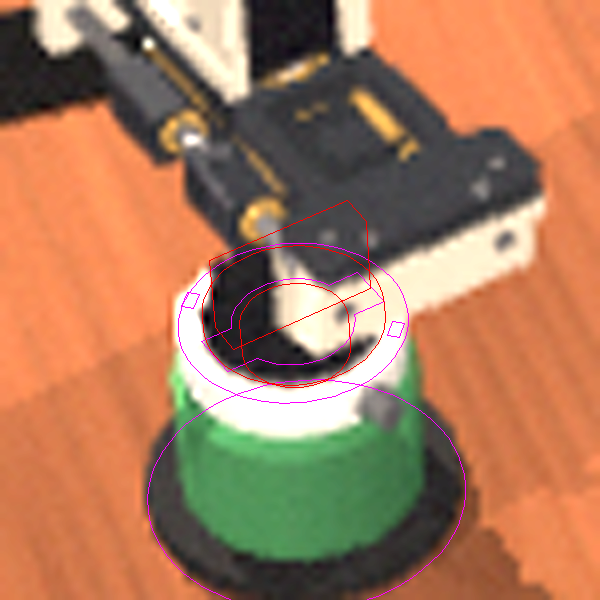

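Request:
{"method": "carry_out", "body": {
  "linear": [
    [0, 0, 0],
    [0, 0, 0],
    [0, 0, 0],
    [0, 0, 0],
    [0, 0, 0],
    [0, 0, 0],
    [0, 0, 0],
    [0, 0, 0],
    [0, 0, 0],
    [0, 0, 0],
    [0, 0, 0],
    [0, 0, 0]
  ],
  "twist": [2, 6, 10, 14, 18, 22, 26, 29, 32, 35, 37, 37]
}}

```text
clock: 14.17
tool_pos: [0.5182, 0.2303, 0.2702]
orientation: [-179.8, -0.4, -113.8]
force: [0.0, 0.6, 1.5]
opening: 0.0117
```

```bash
python3 - <<'E'
from ov import *
go([.518,.2304,.2702],-121.5); print(ctrl.get_obs()['moment'].round(2))
s=ctrl.snapshot('side');o=ctrl.get_obs();p=o['tool_pos']
overlay('side',s,(250,170,325,245),(.518,.2304,13.5),(p[0],p[1],o['orientation'][2]-90),p[2]-.2012,'o5',8,2)
E
```

```text
t 14.1667 lin [-0.    0.03  0.  ] twist [-0.27 -0.34  7.75] F [0.  0.6 1.5] yaw [-179.75   -0.36 -113.75] pos [0.5182 0.2303 0.2702] op 0.0117 j [ 44.  18. -23.   0. -49.  22.]
[-0.   -0.06 -0.02]
```

View pics/o5.png

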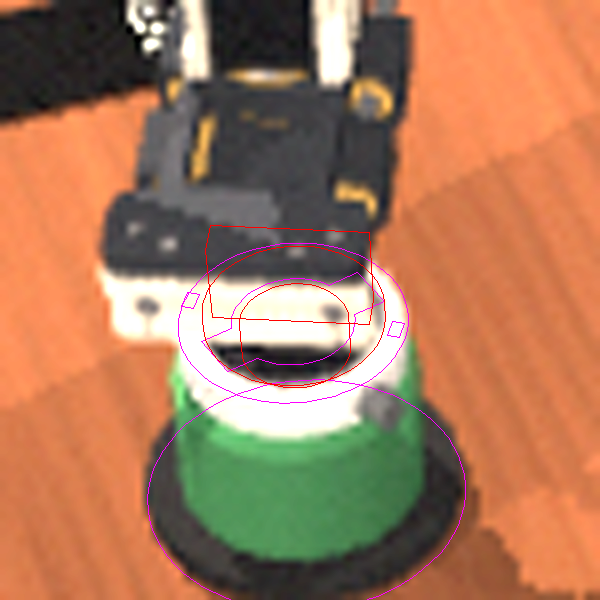

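The cap is turning freely. I'll turn the last 8° or so and let it settle.

Request:
{"method": "carry_out", "body": {
  "linear": [
    [0, 0, 0],
    [0, 0, 0],
    [0, 0, 0],
    [0, 0, 0],
    [0, 0, 0],
    [0, 0, 0]
  ],
  "twist": [2, 4, 6, 7.7, 7.7, 7.7]
}}

```text
clock: 14.72
tool_pos: [0.5182, 0.2301, 0.2702]
orientation: [-179.7, -0.3, -121.2]
force: [-0.5, -0.4, 1.4]
opening: 0.0121
```

```bash
python3 - <<'E'
from ov import *
go([.518,.2304,.2702],-121.5); print(ctrl.get_obs()['moment'].round(2))
s=ctrl.snapshot('side');t=ctrl.snapshot('top');o=ctrl.get_obs();p=o['tool_pos']
cv2.imwrite('pics/tf.png',t)
overlay('side',s,(250,170,325,245),(.518,.2304,13.5),(p[0],p[1],o['orientation'][2]-90),p[2]-.2012,'o6',8,2)
E
```

```text
t 14.7167 lin [-0.02  0.04  0.  ] twist [-0.3  -0.34  0.28] F [-0.5 -0.4  1.4] yaw [-179.7    -0.34 -121.22] pos [0.5182 0.2301 0.2702] op 0.0121 j [ 44.  18. -23.   0. -49.  15.]
[0.09 0.02 0.  ]
```

View pics/o6.png

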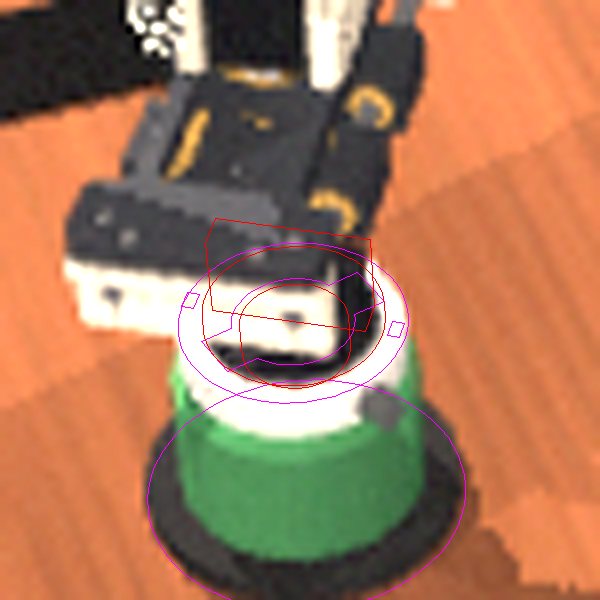

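View pics/tf.png

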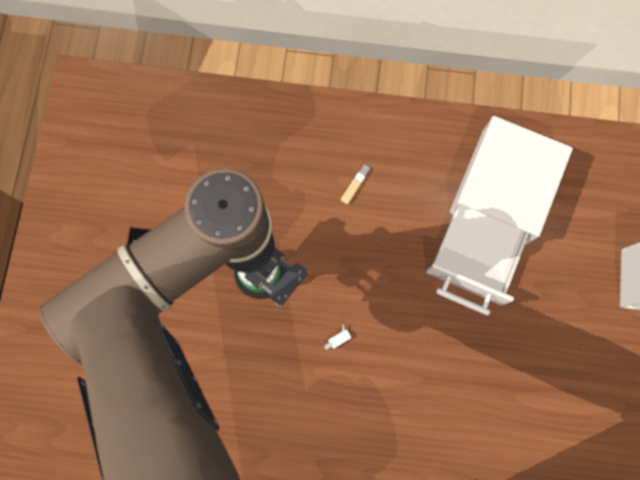

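The side view shows the bar lying along the rib line, its near end at about (355,290) in the zoom, with the flange on the collar. The top view shows the drawer out and the brush and headshell where they were. I'm handing in.

```bash
python3 - <<'E'
from plant import ctrl
print(ctrl.close_job())
E
```

```text
the job is handed in; nothing more can be done
None
```

I handed the job in at 14.7 s with the cap still gripped, seated in the jar's collar and turned half way to the ribs. No verdict came back, so the results below are from my own readings.

- **Drawer:** I hooked it out behind the handle until it pressed on its stop with about 29 N. It is still out in the last top picture.
- **Cap:** I gripped it by its bar, lifted it out and lowered the lugs through the slots. The flange met the collar with about 10 N upward, at exactly the height I had worked out.
- **Turn:** I turned it 44.6° clockwise from where it was seated. It turned freely, and afterwards the force was about 1.5 N with almost no turning moment, so nothing suggests a lug reached the lock pin. I had no direct reading of the pin.
- **Last checks:** The arm measured (0.5182, 0.2301) m against my jar estimate of (0.518, 0.2304). The finger opening is 12.1 mm on the 12 mm bar. In the side picture the bar lies along the two ribs.
- **Other objects:** In the last top picture the brush and headshell are where they began. The arm mostly hides the protractor in that view, but I never went near it.

**Disagreements:**
- The jar's angle came out as 14.3° from the top camera and 12.4° from the side, so I used 13.5°.
- The cap's outline looked 1–3 mm smaller per side in the pictures than its stated size. I took that as glare from the bright background, and the grip and fit agreed with the estimate.

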